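# Sweep the used breeder plugs off the grafting board into the pan

### The arm

A 6-joint arm with a two-finger parallel gripper is mounted at the origin on the work surface. World frame = base frame: x ahead of the robot, y to its left, z up, the work surface at z = 0. Lengths are in mm, angles in rad, forces in N, time in s.
With the tool pointing down it reaches from about 350 to 875 mm from the base axis. Payload 4.2 kg.
Tool frame: the origin (TCP) lies midway between the tips of the shut fingers; the grasp point (between the pads) lies 19 mm behind it (arm.tcp_to_grasp is the distance from the TCP to the grasp point, in mm); z points along the fingers, y is the line along which they close (so a half turn about z gives the same grasp; the last joint's range is limited). The gripper opens to 85 mm and grips with 20 to 120 N. Pads are 22 mm wide; open, the fingers measure 114 mm over their backs; the gripper's body (76 mm by 85 mm) begins 54 mm behind the grasp point. The pads swing forward as they close: fully open they stand 13 mm farther back than shut.
Start: joints at [1.364, 0.385, 0.008, 0, -1.194, -0.259], TCP at [280.677, 558.408, 199.912] pointing down, gripper open.
Joint ranges: [-3.14, 3.14], [-1.21, 2.06], [-1.07, 1.41], [-3.16, 2.05], [-2.99, -0.16], [-3.1, 3.1]. Speed limits (rad/s): [2.79, 2.79, 3.14, 3.14, 3.14, 3.14].

### API

Orientations are given as a unit quaternion [x, y, z, w].
In Python, from bench import arm, get_image gives the robot as it stands.
- The arm moves only by the tool drive_tool, never from a script. Its argument "deltas" is a list of rows, each a list of 2 entries, a list of its own where there are three numbers: the shift along the tool's x, y, z in cm, then the turn, a rotation vector about the tool's x, y, z in degrees. In form: [[[x, y, z], [ax, ay, az]], ...]. A call has 1 to 12 rows; each row shifts and turns the commanded pose from where the row before left it, along the tool's axes as they then stand; what a row does not reach is not made up. A row lasts 1/10 s, in which the tool goes at most 50 mm and 8.59 degrees, less where a joint would pass 70% of its speed; a pose out of reach is approached as far as the arm can. A call with a gripper value outside its range is refused whole. "claw" is the finger opening in cm, from 0 to 8.54, set as the call begins (left out, the last holds). The fingers move at their own pace and stop on an object; the grip force is fixed at half the most. Time passes only in rows, so rows that do not move let the fingers close. It gives the time, the measured TCP pose, the force, the opening and the grip force at its end, in the units of the state.
- arm.read_state(): the state, without advancing time (a new reading comes with each control period).
- get_image(name): name is "side" or "top" or "wrist"; returns a dict with "img" (420x560x3 uint8, red, green, blue), "fx", "fy", "cx", "cy" (pixels), "eye" and "orientation" of the camera in the world; the wrist camera has in their place "mount" (4x4, takes a point from camera to tool coordinates, whose origin is the TCP and whose axes are the flange's). Camera axes: x right, y down, z forward; pixel columns grow to the right and rows downward; lengths in mm; the calibration is good to about 2 mm. A picture is of the moment at which its call begins: read the wrist's pose just before it. There is no depth.
- arm.job_done(): hands the job in; it is judged then, once.
The state is a dict: "clock": time; "joints": joint angles; "joint_vel": joint speeds; "joint_efforts": joint torques, N m; "position": TCP position; "ee_rot": TCP orientation; "contact_force": force on the tool from outside, world axes, zero at the start; "wrist_torque": the same for the moment, N m; "gripper_width": finger opening in mm; "grasp_force": force on a finger pad.
Only numpy, scipy, OpenCV 4.12 (cv2) and the standard library are available. Lean on these libraries where they do the work, as an engineer would, in place of code of your own. Each camera call takes 0.05 s, during which the arm holds its last target. There are 200 camera calls.

### The job

Clear the four used wooden breeder plugs off the grafting board: sweep them with the fingertips across the slab and over its open edge, so that all four end up in the steel pan tucked under that edge. Slide the plugs along the slab and do not pick any of them up; leave the small jar, the loupe and the wooden queen cage standing where they are on the board, and do not shove the pan away.

Things in the scene. Friction and masses are not known exactly. Their poses are not given: they have to be found in the camera images.
- board: Grafting board, a dark stone slab on plywood with batten feet, fixed, 260 mm (x) by 320 mm (y). Origin on the bench under its middle, z up; slab top 70 mm above it. Wooden lips stand 8 mm above the slab along both x sides (inner faces at x = -122 and +122 mm) and the +y end (inner face at y = +152 mm). The -y end (y = -160 mm) is open, without a lip.
- board_edge (a point): Middle of the board's open edge, at the height of the slab's top. Axes as the board's: things are swept over this edge towards -y.
- pan: Stainless-steel catch pan, loose, 0.55 kg, 265 mm (x) by 162 mm (y) over its flat 8 mm rim, 42 mm high, inside 241 by 138 mm. Origin under the centre of its floor, z up. It stands on the bench along the board's open edge, some 28 mm of its width under the overhanging slab, its rim 28 mm below the slab's top: what is pushed over the edge drops into it.
- plug1_mid (a point): One of four identical turned beech breeder plugs (holders for queen cells), loose, about 10 to 20 g: a flange 28 mm in diameter and 7 mm high, on which it stands on the slab, a stem 20 mm in diameter above it and a small brown cup 11 mm in diameter in the top, 24 mm high in all. This point is on the plug's axis, 12 mm above its foot; its z is the plug's axis, upwards.
- plug2_mid (a point): One of four identical turned beech breeder plugs (holders for queen cells), loose, about 10 to 20 g: a flange 28 mm in diameter and 7 mm high, on which it stands on the slab, a stem 20 mm in diameter above it and a small brown cup 11 mm in diameter in the top, 24 mm high in all. This point is on the plug's axis, 12 mm above its foot; its z is the plug's axis, upwards.
- plug3_mid (a point): One of four identical turned beech breeder plugs (holders for queen cells), loose, about 10 to 20 g: a flange 28 mm in diameter and 7 mm high, on which it stands on the slab, a stem 20 mm in diameter above it and a small brown cup 11 mm in diameter in the top, 24 mm high in all. This point is on the plug's axis, 12 mm above its foot; its z is the plug's axis, upwards.
- plug4_mid (a point): One of four identical turned beech breeder plugs (holders for queen cells), loose, about 10 to 20 g: a flange 28 mm in diameter and 7 mm high, on which it stands on the slab, a stem 20 mm in diameter above it and a small brown cup 11 mm in diameter in the top, 24 mm high in all. This point is on the plug's axis, 12 mm above its foot; its z is the plug's axis, upwards.
- jar: Small amber glass jar with a white lid, 40 mm in diameter, 49 mm high, loose, about 0.11 kg, standing on the slab; to be left alone. Origin at the centre of its foot, z up.
- loupe: Standing loupe, a clear foot and a black barrel, 37 mm in diameter, 40 mm high, loose, about 0.08 kg, on the slab; to be left alone. Origin at the centre of its foot, z up.
- cage: Wooden three-hole queen cage, a flat block 80 mm (its x) by 30 mm (its y), 18 mm high with its mesh, loose, about 0.04 kg, lying on the slab near the lip of the +y end; to be left alone. Origin at the centre of its underside, z up.

How it is judged (in metres and radians):
At the end, for the whole second after the job is handed in: All four plugs lie inside the pan (the middle of each within the pan's walls and below 55 mm over its floor); jar, loupe and cage are within 15 mm of where they stood, and the pan within 30 mm (x of plug1_mid in the frame of pan between -0.125 and 0.125 m and y of plug1_mid in the frame of pan between -0.075 and 0.075 m and z of plug1_mid in the frame of pan between 0 and 0.055 m and x of plug2_mid in the frame of pan between -0.125 and 0.125 m and y of plug2_mid in the frame of pan between -0.075 and 0.075 m and z of plug2_mid in the frame of pan between 0 and 0.055 m and x of plug3_mid in the frame of pan between -0.125 and 0.125 m and y of plug3_mid in the frame of pan between -0.075 and 0.075 m and z of plug3_mid in the frame of pan between 0 and 0.055 m and x of plug4_mid in the frame of pan between -0.125 and 0.125 m and y of plug4_mid in the frame of pan between -0.075 and 0.075 m and z of plug4_mid in the frame of pan between 0 and 0.055 m and distance of each of jar, loupe, cage from where it was at the start of the episode below 0.015 m and distance of pan from where it was at the start of the episode below 0.03 m); the robot touches nothing.
It fails at once if a plug is picked up: its middle rises more than about 15 mm above its height when standing on the slab (height (world z) of any of plug1_mid, plug2_mid, plug3_mid, plug4_mid above 0.097 m).
It fails at once if the jar, the loupe or the queen cage is shifted by more than 15 mm or tipped (distance of any of jar, loupe, cage from where it was at the start of the episode above 0.015 m or angle between any of jar, loupe, cage's own z axis and vertical above 0.35 rad).
It fails at once if the pan is shoved more than 30 mm (distance of pan from where it was at the start of the episode above 0.03 m).
It also fails if it takes over 67 s, if anything falls off the work surface, if the arm or the gripper's body presses on something with over 40 N, if the wrist force passes 120 N, or if a joint passes its speed limit or range.

## Working session

There is one attempt and no reset: what is moved stays moved. The work goes in short steps, Python scripts to look and compute and a tool call to move; the robot and the scene stay as the last step left them, time stands still between calls to the robot, and variables do not carry over. Pictures are saved under pics/ and viewed, at most 10 in all, crops included, and the job is handed in when it is done.

Besides the shell and the picture viewer there is one more tool, called after "Request:" as name([rows], argument=value, ...), one row to a line, values as JSON. drive_tool: Moves the arm, as the interface text tells. Its arguments: {"type":"object","properties":{"deltas":{"type":"array"},"claw":{"type":"number"}},"required":["deltas"]}

```bash
mkdir -p pics; cat > h.py <<'E'
import numpy as np, cv2
from scipy.spatial.transform import Rotation as R
from bench import arm, get_image
def snap(n,f):
    d=get_image(n); cv2.imwrite('pics/'+f,cv2.cvtColor(d['img'],cv2.COLOR_RGB2BGR)); return d
def ray(d,u,v,z):
    o=np.array(d['eye'],float); q=np.array(d['orientation'],float)
    M=R.from_quat(q).as_matrix() if q.size==4 else q.reshape(3,3)
    r=M@np.array([(u-d['cx'])/d['fx'],(v-d['cy'])/d['fy'],1]); return o+r*(z-o[2])/r[2]
E
python3 - <<'E'
from h import *
for n in('top','side'):
    d=snap(n,n+'0.png'); print({k:v for k,v in d.items() if k!='img'})
s=arm.read_state();print(s['position'],s['ee_rot'],s['clock'],s['gripper_width'])
E
```

```text
{'fx': 467.32255273344947, 'fy': 467.32255273344947, 'cx': 277.6876126394488, 'cy': 204.2587075360833, 'eye': array([429.47442169,  43.18943836, 727.7366939 ]), 'orientation': array([-0.68385977,  0.7210957 , -0.08161884,  0.07546636])}
{'fx': 379.8329422743201, 'fy': 379.8329422743201, 'cx': 284.6888772246581, 'cy': 213.11212486383778, 'eye': array([326.45625501, 536.21557026, 421.52969967]), 'orientation': array([-0.18852795,  0.85692448, -0.46846363,  0.10334158])}
[280.44356556 557.88213429 198.91948758] [ 9.72983045e-01 -2.30874432e-01 -1.74679919e-04  9.79743644e-04] 0.1 85.57093328835629
```

View pics/top0.png

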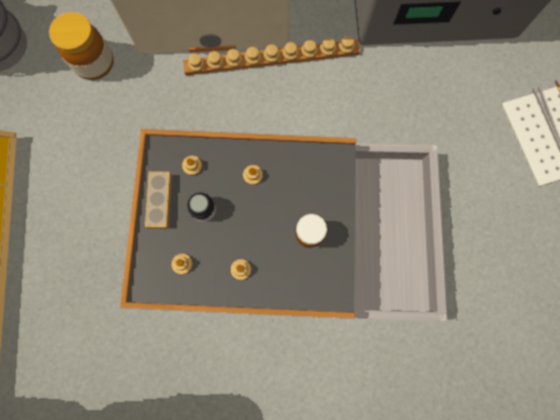

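View pics/side0.png

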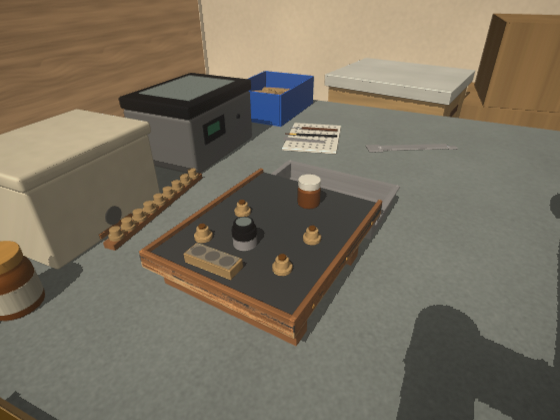

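The top view shows plugs at about (192,165), (253,174), (181,264) and (241,269), the loupe at (201,205), the jar at (311,230), the cage at (157,199), the open edge at column 356, and the pan to its right. The side view agrees with this.

```bash
python3 - <<'E'
from h import *
d=get_image('top'); s=get_image('side')
hsv=cv2.cvtColor(d['img'],cv2.COLOR_RGB2HSV)
# lips: orange saturated mask -> largest contour corners
m=((hsv[...,0]<22)&(hsv[...,1]>110)&(hsv[...,2]>70)).astype(np.uint8)
n,l,st,c=cv2.connectedComponentsWithStats(m)
P={}
for i in range(1,n):
    x,y,w,h,a=st[i]
    if a>40 and 120<x<450 and 120<y<320: print(st[i],c[i].round(1), ray(d,*c[i],82).round(1))
# board from top outer lip corners z=78
for nm,p,z in[('A',(142,130),78),('B',(121,306),78),('edge1',(356,138),78),('edge2',(355,316),78),('loupe top',(200,203),110),('jar top',(312,229),119),('cage',(157,199),18+70),('p1',(357,148),42),('p2',(438,147),42),('p3',(446,318),42)]:
    print(nm,ray(d,*p,z).round(1))
# side view plug check: cup tops z=94
for p in[(242,203),(203,228),(312,229),(282,258)]: print('side',ray(s,*p,94).round(1))
for p in[(192,162),(253,171),(181,262),(241,267)]: print('top',ray(d,*p,94).round(1))
b=cv2.resize(cv2.cvtColor(d['img'],cv2.COLOR_RGB2BGR)[115:330,110:370],None,fx=2.7,fy=2.7,interpolation=2); cv2.imwrite('pics/c1.png',b)
E
```

```text
[182 156  20  19 308] [191.6 165. ] [640.  154.6  82. ]
[243 165  20  20 308] [252.5 174.5] [621.2  67.3  82. ]
[145 172  27  56 253] [164.7 205.8] [581.7 193.3  82. ]
[295 233  24  14  67] [304.1 242.5] [ 5.19e+02 -1.00e-01  8.20e+01]
[172 254  20  20 332] [181.7 263.4] [499. 170.  82.]
[231 259  20  21 333] [240.5 269.1] [486.9  89.5  82. ]
A [699.2 227.7  78. ]
B [446.2 253.5  78. ]
edge1 [670.2 -87.   78. ]
edge2 [416.1 -62.7  78. ]
loupe top [576.4 139.1 110. ]
jar top [531.3  -9.3 119. ]
cage [590.6 202.8  88. ]
p1 [667.2 -94.3  42. ]
p2 [ 662.2 -219.8   42. ]
p3 [ 405.6 -198.    42. ]
side [618.9  74.1  94. ]
side [635.4 161.9  94. ]
side [485.4  95.5  94. ]
side [497.3 176.   94. ]
top [640.5 151.9  94. ]
top [622.7  66.   94. ]
top [499.7 168.6  94. ]
top [488.7  87.8  94. ]
```

View pics/c1.png

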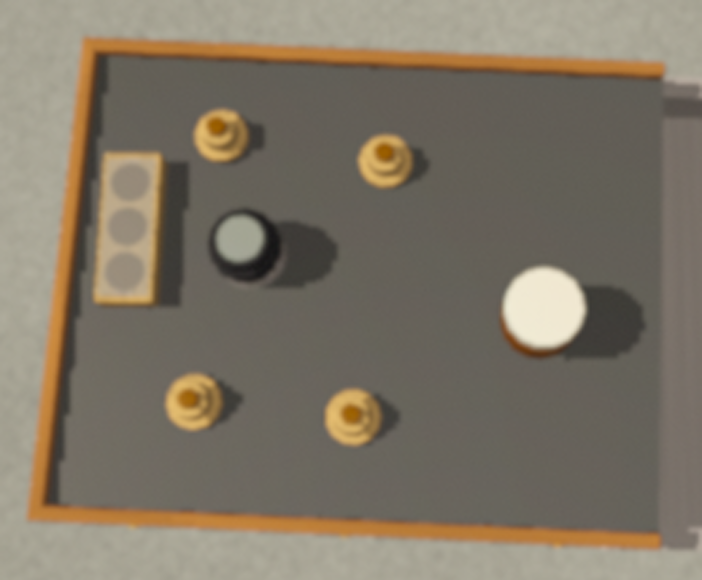

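Request:
drive_tool([
  [[0,0,0],[0,0,8.5]],
  [[0,0,0],[0,0,8.5]],
  [[0,0,0],[0,0,8.5]],
  [[0,0,0],[0,0,8.5]],
  [[0,0,0],[0,0,8.5]],
  [[0,0,0],[0,0,8.5]],
  [[0,0,0],[0,0,8.5]],
  [[0,0,0],[0,0,8.5]],
  [[0,0,0],[0,0,0.7]],
  [[0,0,0],[0,0,0]],
], claw=1.5)

```text
clock: 1.2
position: [280.6, 558.3, 199.7]
ee_rot: [-0.674, 0.739, -0.0, -0.0]
contact_force: [-0.0, 0.7, -0.3]
gripper_width: 15.2
grasp_force: 0.0
```

```bash
cat >> h.py <<'E'
C=np.array([557.9,82.9]); EX=np.array([.9956,-.094]); EY=np.array([.094,.9956])
def where():
    s=arm.read_state(); p=np.array(s['position']); M=R.from_quat(s['ee_rot']).as_matrix()
    print('t',round(s['clock'],2),'board xy',((p[:2]-C)@EX).round(1),((p[:2]-C)@EY).round(1),'z',p[2].round(1),'toolx angle in board',np.degrees(np.arctan2(M[:2,0]@EY,M[:2,0]@EX)).round(1),'w',round(s['gripper_width'],1),'F',np.round(s['contact_force'],1),'j',np.round(s['joints'],2))
    return p,M
def go(bx,by,z):
    p,M=where(); t=np.r_[C+bx*EX+by*EY,z]; print('tool cm',((t-p)@M/10).round(2))
E
python3 -c "
from h import *
go(75,110,170)"
```

```text
t 1.2 board xy -320.8 447.2 z 199.7 toolx angle in board -89.8 w 15.2 F [-0.   0.7 -0.3] j [ 1.36  0.38  0.01 -0.   -1.19 -1.45]
tool cm [ 33.83 -39.48   2.98]
```

Request:
drive_tool([
  [[3,-2.8,0],[0,0,0]],
  [[3,-2.8,0],[0,0,0]],
  [[3,-2.8,0],[0,0,0]],
  [[3,-2.8,0],[0,0,0]],
  [[3,-2.8,0],[0,0,0]],
  [[3,-2.8,0],[0,0,0]],
  [[3,-2.8,0],[0,0,0]],
  [[3,-2.8,0],[0,0,0]],
  [[3,-2.8,0],[0,0,0]],
  [[3,-2.8,0],[0,0,0]],
  [[3,-2.8,0],[0,0,0]],
  [[0,0,0],[0,0,0]],
])

```text
clock: 2.4
position: [558.4, 197.4, 199.6]
ee_rot: [-0.672, 0.741, -0.0, -0.0]
contact_force: [-0.2, 0.7, 0.5]
gripper_width: 15.2
grasp_force: 0.0
```

```bash
python3 -c "
from h import *
go(66,25,150)"
```

```text
t 2.4 board xy -10.3 114.0 z 199.6 toolx angle in board -90.2 w 15.2 F [-0.2  0.7  0.5] j [ 0.61  0.33 -0.08  0.   -1.17 -0.71]
tool cm [ 8.88 -7.65  4.96]
```

Request:
drive_tool([
  [[2.2,-1.9,0],[0,0,0]],
  [[2.2,-1.9,0],[0,0,0]],
  [[2.2,-1.9,0],[0,0,0]],
  [[2.3,-1.9,0],[0,0,0]],
  [[0,0,2.5],[0,0,0]],
  [[0,0,2.5],[0,0,0]],
  [[0,0,2.5],[0,0,0]],
  [[0,0,2.5],[0,0,0]],
  [[0,0,0],[0,0,0]],
  [[0,0,0],[0,0,0]],
])

```text
clock: 3.4
position: [623.9, 105.5, 100.2]
ee_rot: [-0.674, 0.739, -0.0, -0.0]
contact_force: [0.4, 0.1, 1.3]
gripper_width: 15.0
grasp_force: 0.0
```

```bash
python3 -c "
from h import *
go(66,25,74)
snap('side','s1.png')"
```

```text
t 3.4 board xy 63.5 28.7 z 100.2 toolx angle in board -89.9 w 15.0 F [0.4 0.1 1.3] j [ 0.42  0.48 -0.11  0.   -0.99 -0.52]
tool cm [ 0.36 -0.25  2.62]
```

View pics/s1.png

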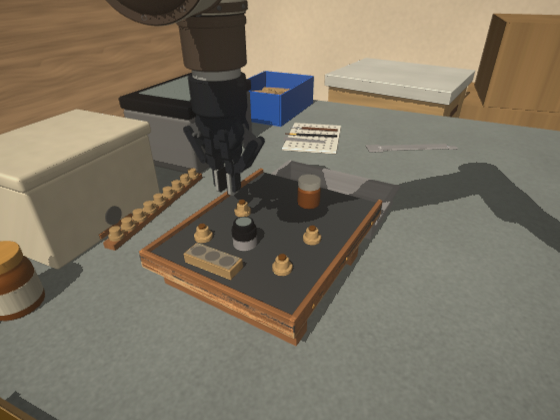

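The fingers appear near (226,188), up and left of plug 2 at (242,208). I'll check that against the projection of the TCP.

```bash
python3 - <<'E'
from h import *
d=get_image('side'); p=np.array(arm.read_state()['position'])
def proj(d,P):
    c=R.from_quat(d['orientation']).inv().apply(np.array(P)-d['eye']); return (d['fx']*c[0]/c[2]+d['cx']).round(),(d['fy']*c[1]/c[2]+d['cy']).round()
print(proj(d,p),proj(d,[p[0],p[1],70]), proj(d,[621,67.3,70]))
t=snap('top','t1.png'); print(proj(t,p),proj(t,[621,67.3,82]))
E
```

```text
(np.float64(228.0), np.float64(207.0)) (np.float64(230.0), np.float64(224.0)) (np.float64(244.0), np.float64(213.0))
(np.float64(224.0), np.float64(169.0)) (np.float64(253.0), np.float64(175.0))
```

View pics/t1.png

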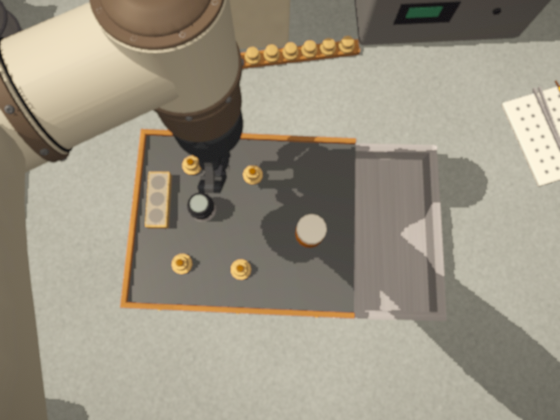

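The top view shows the finger region around (213,178), but the TCP should project to (224,169). I'll zoom in.

```bash
python3 - <<'E'
from h import *
t=cv2.imread('pics/t1.png')[130:225,170:290]; s=cv2.imread('pics/s1.png')[120:240,180:300]
f=lambda i:cv2.resize(cv2.convertScaleAbs(i,alpha=2.2,beta=15),(400,400*i.shape[0]//i.shape[1]),interpolation=2)
a,b=f(t),f(s); b=b[:400]; a=cv2.copyMakeBorder(a,0,400-a.shape[0],0,0,0); cv2.imwrite('pics/z1.png',np.hstack([a,b]))
E
```

```text
(no output)
```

View pics/z1.png

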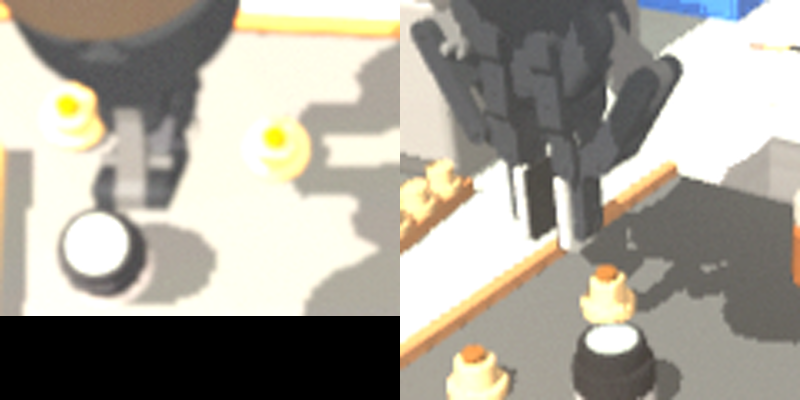

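The side view shows the fingertips near (227,193), higher than expected. I'll go down part of the way and measure again.

Request:
drive_tool([
  [[0,0,0.7],[0,0,0]],
  [[0,0,0.7],[0,0,0]],
  [[0,0,0],[0,0,0]],
  [[0,0,0],[0,0,0]],
  [[0,0,0],[0,0,0]],
])

```text
clock: 4.05
position: [623.8, 105.2, 86.0]
ee_rot: [-0.673, 0.74, -0.0, 0.0]
contact_force: [0.8, 0.2, -0.0]
gripper_width: 15.1
grasp_force: 0.0
```

```bash
python3 - <<'E'
from h import *
p,M=where()
d=get_image('side'); t=get_image('top'); where()
def proj(d,P):
    c=R.from_quat(d['orientation']).inv().apply(np.array(P)-d['eye']); return np.array([d['fx']*c[0]/c[2]+d['cx'],d['fy']*c[1]/c[2]+d['cy']])
f=lambda i:cv2.resize(cv2.convertScaleAbs(i[...,::-1],alpha=2.2,beta=15),(400,400),interpolation=2)
out=[]
for im,(u0,v0) in((t,(175,125)),(d,(190,140))):
    a=im['img'][v0:v0+100,u0:u0+100]; a=f(a).copy()
    for q,c in((0,(0,0,255)),(12,(0,255,0)),(-12,(255,0,0))):
        w=(proj(im,p+M[:,1]*q)-(u0,v0))*4+2; cv2.circle(a,tuple(int(x) for x in w),4,c,1); print(q,w.round())
    out.append(a)
cv2.imwrite('pics/z2.png',np.hstack(out))
E
```

```text
t 4.05 board xy 63.5 28.4 z 86.0 toolx angle in board -90.0 w 15.1 F [ 0.8  0.2 -0. ] j [ 0.42  0.49 -0.12  0.   -0.96 -0.52]
t 4.15 board xy 63.5 28.4 z 86.1 toolx angle in board -90.0 w 14.6 F [ 0.4 -0.4  0.1] j [ 0.42  0.49 -0.12  0.   -0.96 -0.52]
0 [205. 195.]
12 [203. 227.]
-12 [208. 163.]
0 [162. 304.]
12 [186. 312.]
-12 [138. 296.]
```

View pics/z2.png

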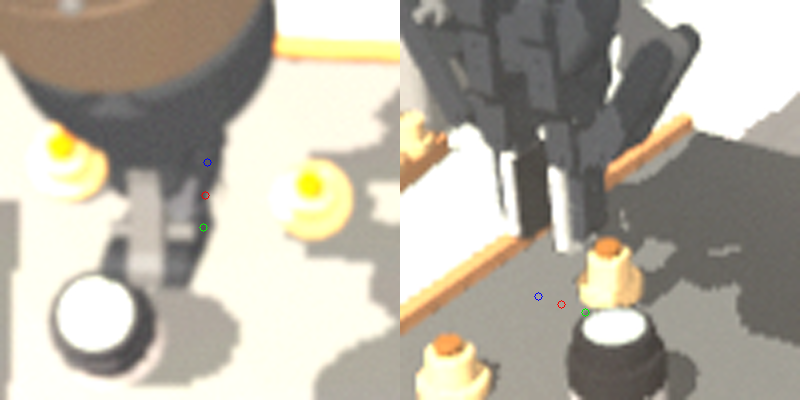

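The side view puts the tips near zoomed pixel (547,245), about 25 mm above where the reported TCP projects. I'll move down in small steps and watch the force.

Request:
drive_tool([
  [[0,0,0.3],[0,0,0]],
  [[0,0,0.3],[0,0,0]],
  [[0,0,0.3],[0,0,0]],
  [[0,0,0.2],[0,0,0]],
  [[0,0,0],[0,0,0]],
  [[0,0,0],[0,0,0]],
])

```text
clock: 4.75
position: [623.7, 105.2, 74.9]
ee_rot: [-0.673, 0.74, -0.0, -0.0]
contact_force: [0.5, -0.0, 0.6]
gripper_width: 14.9
grasp_force: 0.0
```

```bash
python3 - <<'E'
from h import *
p,M=where(); w=get_image('wrist'); m=np.array(w['mount']); print(m.round(2), w['fx'],w['cx'],w['cy'])
def pw(P):
    c=np.linalg.inv(m)@np.r_[P,1]; return np.array([w['fx']*c[0]/c[2]+w['cx'],w['fy']*c[1]/c[2]+w['cy']])
a=cv2.convertScaleAbs(w['img'][...,::-1],alpha=1.5,beta=10).copy()
for P,c in(((0,0,0),(0,0,255)),((0,12,0),(0,255,0)),((0,-12,0),(255,0,0)),((0,0,-25),(255,0,255))): q=pw(P);print(P,q.round());cv2.circle(a,tuple(int(x) for x in q),4,c,1)
cv2.imwrite('pics/w1.png',a)
E
```

```text
t 4.75 board xy 63.4 28.3 z 74.9 toolx angle in board -90.0 w 14.9 F [ 0.5 -0.   0.6] j [ 0.42  0.5  -0.13  0.   -0.93 -0.52]
[[   0.     -0.96   -0.28   71.82]
 [   1.      0.     -0.     -1.26]
 [   0.     -0.28    0.96 -173.24]
 [   0.      0.      0.      1.  ]] 376.1620178436888 277.9062444904959 210.70544786285458
(0, 0, 0) [281. 252.]
(0, 12, 0) [305. 252.]
(0, -12, 0) [256. 252.]
(0, 0, -25) [281. 275.]
```

View pics/w1.png

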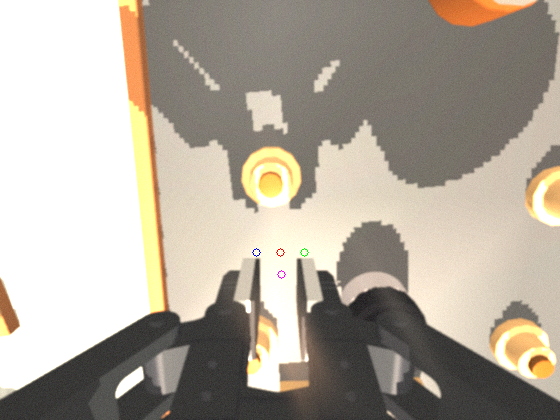

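The wrist view shows the finger ends at about (250,260) and (308,260). That is short of the projected TCP at (281,252), so the tips really do sit about 20-25 mm above the reported TCP. The linkage is also close to the loupe at (380,300), so I'll edge forward first and then lower.

Request:
drive_tool([
  [[0.5,-0.1,0],[0,0,0]],
  [[0.4,-0.1,0],[0,0,0]],
  [[0,0,0.4],[0,0,0]],
  [[0,0,0.4],[0,0,0]],
  [[0,0,0.4],[0,0,0]],
  [[0,0,0],[0,0,0]],
  [[0,0,0],[0,0,0]],
])

```text
clock: 5.5
position: [624.7, 96.1, 62.6]
ee_rot: [-0.673, 0.74, 0.0, -0.0]
contact_force: [-0.1, 0.2, -0.1]
gripper_width: 15.0
grasp_force: 0.0
```

Request:
drive_tool([
  [[0,0,0.3],[0,0,0]],
  [[0,0,0.3],[0,0,0]],
  [[0,0,0],[0,0,0]],
  [[0,0,0],[0,0,0]],
])

```text
clock: 5.9
position: [624.7, 96.0, 56.8]
ee_rot: [-0.673, 0.74, 0.0, -0.0]
contact_force: [-0.1, -0.4, -0.0]
gripper_width: 15.1
grasp_force: 0.0
```

Request:
drive_tool([
  [[0,0,0.2],[0,0,0]],
  [[0,0,0.2],[0,0,0]],
  [[0,0,0],[0,0,0]],
  [[0,0,0],[0,0,0]],
])

```text
clock: 6.3
position: [624.7, 96.0, 52.8]
ee_rot: [-0.673, 0.74, 0.0, -0.0]
contact_force: [-0.3, -0.1, -0.7]
gripper_width: 15.0
grasp_force: 0.0
```

```bash
python3 - <<'E'
from h import *
p,M=where(); d=get_image('side'); w=get_image('wrist')
a=cv2.convertScaleAbs(d['img'][130:230,190:290][...,::-1],alpha=2.2,beta=15); b=cv2.convertScaleAbs(w['img'][100:380,140:420][...,::-1],alpha=1.5,beta=10)
cv2.imwrite('pics/z3.png',np.hstack([cv2.resize(a,(400,400),interpolation=2),cv2.resize(b,(400,400))]))
E
```

```text
t 6.3 board xy 65.3 19.3 z 52.8 toolx angle in board -90.0 w 15.0 F [-0.3 -0.1 -0.7] j [ 0.41  0.53 -0.16  0.   -0.89 -0.5 ]
```

View pics/z3.png

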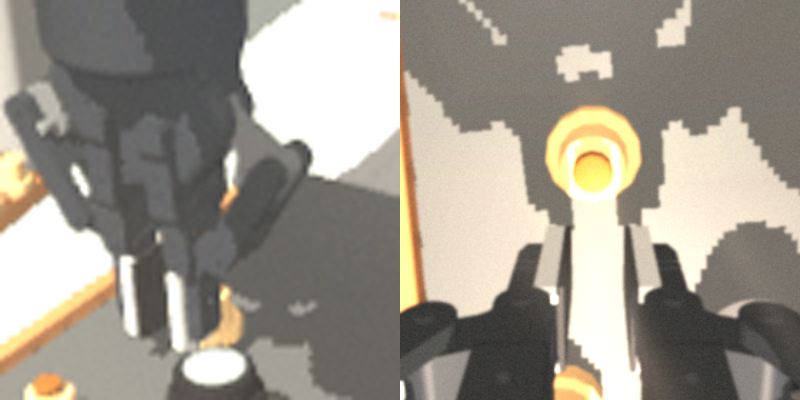

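The side crop shows the tips about 6-7 mm above the slab, and the wrist crop shows plug 2 centred between the fingers.

Request:
drive_tool([
  [[0,0,0.2],[0,0,0]],
  [[0,0,0.1],[0,0,0]],
  [[0,0,0],[0,0,0]],
  [[0,0,0],[0,0,0]],
])

```text
clock: 6.8
position: [624.8, 96.0, 49.8]
ee_rot: [-0.673, 0.74, 0.0, -0.0]
contact_force: [0.2, -0.7, 0.1]
gripper_width: 14.6
grasp_force: 0.0
```

Request:
drive_tool([
  [[0.5,0,0],[0,0,0]],
  [[0.8,-0.1,0],[0,0,0]],
  [[1,-0.1,0],[0,0,0]],
  [[1,-0.1,0],[0,0,0]],
  [[1,-0.1,0],[0,0,0]],
  [[1,-0.1,0],[0,0,0]],
  [[1,0,0],[0,0,0]],
  [[1,0,0],[0,0,0]],
  [[1,0,0],[0,0,0]],
])

```text
clock: 7.7
position: [621.9, 12.0, 49.9]
ee_rot: [-0.673, 0.74, 0.0, 0.0]
contact_force: [-0.1, 0.2, -0.5]
gripper_width: 15.3
grasp_force: 0.1
```

```bash
cat >> h.py <<'E'
def plugs():
    d=get_image('top'); hsv=cv2.cvtColor(d['img'],cv2.COLOR_RGB2HSV)
    m=((hsv[...,0]<25)&(hsv[...,1]>100)&(hsv[...,2]>70)).astype(np.uint8)
    n,l,st,c=cv2.connectedComponentsWithStats(m)
    for i in range(1,n):
        x,y,w,h,a=st[i]
        if 30<a<600 and 130<x<450 and 135<y<310:
            p=ray(d,*c[i],82)[:2]-C; print('blob',a,c[i].round(),'board',(p@EX).round(),(p@EY).round())
    return d
E
python3 -c "
from h import *
where();plugs()"
```

```text
t 7.7 board xy 70.3 -64.5 z 49.9 toolx angle in board -90.0 w 15.3 F [-0.1  0.2 -0.5] j [ 0.28  0.52 -0.19 -0.   -0.87 -0.37]
blob 173 [342. 141.] board 121.0 -137.0
blob 250 [192. 167.] board 73.0 78.0
blob 167 [306. 176.] board 65.0 -87.0
blob 87 [304. 242.] board -30.0 -86.0
blob 35 [190. 261.] board -63.0 70.0
blob 349 [240. 269.] board -71.0 0.0
```

Request:
drive_tool([
  [[1,0,0],[0,0,0]],
  [[1,0,0],[0,0,0]],
  [[1,0,0],[0,0,0]],
  [[1,0,0],[0,0,0]],
  [[1,0,0],[0,0,0]],
  [[1,0,0],[0,0,0]],
  [[1,0,0],[0,0,0]],
  [[1,0,0],[0,0,0]],
  [[1,0,0],[0,0,0]],
  [[1,0,0],[0,0,0]],
  [[0,0,0],[0,0,0]],
  [[0,0,0],[0,0,0]],
])

```text
clock: 8.95
position: [612.6, -86.9, 49.9]
ee_rot: [-0.673, 0.74, 0.0, 0.0]
contact_force: [1.0, 0.0, 0.1]
gripper_width: 15.0
grasp_force: 0.0
```

Request:
drive_tool([
  [[0,0,-3],[0,0,0]],
  [[0,0,-3],[0,0,0]],
  [[0,0,-3],[0,0,0]],
  [[0,0,0],[0,0,0]],
])

```text
clock: 9.35
position: [615.9, -86.2, 145.3]
ee_rot: [-0.674, 0.739, -0.004, 0.004]
contact_force: [0.4, -0.6, 1.0]
gripper_width: 15.0
grasp_force: 0.0
```

```bash
python3 -c "
from h import *
plugs(); go(74,110,140)"
```

```text
blob 249 [335. 140.] board 122.0 -128.0
blob 103 [359. 187.] board 53.0 -162.0
t 9.4 board xy 71.9 -162.8 z 142.6 toolx angle in board -89.9 w 15.0 F [-0.5  1.  -0.7] j [ 0.12  0.42 -0.09  0.   -1.06 -0.21]
tool cm [-27.28  -0.24   0.28]
```

Request:
drive_tool([
  [[-2.7,-0.1,0],[0,0,0]],
  [[-2.7,-0.1,0],[0,0,0]],
  [[-2.7,-0.1,0],[0,0,0]],
  [[-2.7,-0.1,0],[0,0,0]],
  [[-2.7,-0.1,0],[0,0,0]],
  [[-2.7,-0.1,0],[0,0,0]],
  [[-2.7,-0.1,0],[0,0,0]],
  [[-2.7,-0.1,0],[0,0,0]],
  [[-2.7,-0.1,0],[0,0,0]],
  [[-2.8,-0.1,0],[0,0,0]],
  [[0,0,0],[0,0,0]],
  [[0,0,0],[0,0,0]],
], claw=0)

```text
clock: 10.6
position: [647.0, 182.9, 138.2]
ee_rot: [-0.674, 0.739, 0.001, -0.001]
contact_force: [0.0, -0.5, 0.3]
gripper_width: -0.0
grasp_force: 0.0
```

```bash
python3 - <<'E'
from h import *
go(82,109,53)
d=plugs(); w=get_image('wrist')
a=cv2.convertScaleAbs(d['img'][120:330,110:460][...,::-1],alpha=1.3); b=cv2.convertScaleAbs(w['img'][...,::-1],alpha=1.5,beta=10)
cv2.imwrite('pics/z4.png',np.hstack([cv2.resize(a,(400,240)),cv2.resize(b,(400,300))[:240]]) if 0 else np.vstack([cv2.resize(a,(480,288)),cv2.resize(b,(400,300)).copy() if 0 else cv2.resize(b,(480,310))[:310]]))
E
```

```text
t 10.6 board xy 79.3 107.9 z 138.2 toolx angle in board -89.9 w -0.0 F [ 0.  -0.5  0.3] j [ 0.52  0.51  0.05 -0.   -1.12 -0.61]
tool cm [-0.12 -0.29  8.52]
blob 310 [192. 165.] board 75.0 79.0
blob 266 [165. 205.] board 14.0 112.0
blob 99 [359. 187.] board 53.0 -162.0
blob 116 [304. 242.] board -30.0 -86.0
blob 338 [182. 263.] board -67.0 81.0
blob 345 [240. 269.] board -71.0 0.0
```

View pics/z4.png

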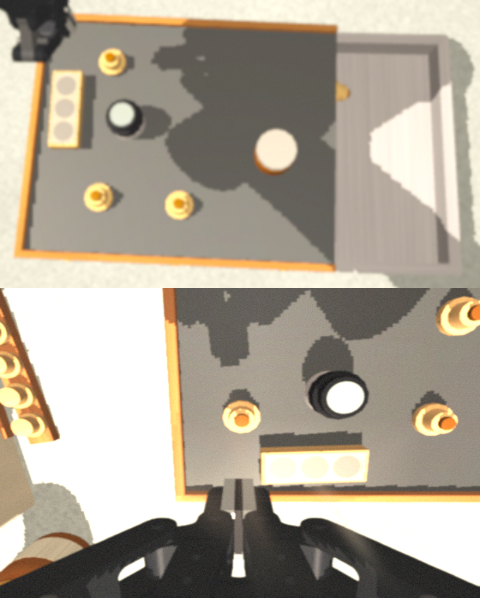

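The picture shows plug 2 in the pan by the slab's edge, and the other objects unmoved. In the wrist view the closed fingers are just outside the cage's end.

Request:
drive_tool([
  [[-0.2,-0.3,2],[0,0,0]],
  [[0,0,2],[0,0,0]],
  [[0,0,2],[0,0,0]],
  [[0,0,1.4],[0,0,0]],
  [[0,0,0.7],[0,0,0]],
  [[0,0,0.4],[0,0,0]],
  [[0,0,0.2],[0,0,0]],
  [[0,0,0],[0,0,0]],
  [[0,0,0],[0,0,0]],
])

```text
clock: 11.6
position: [651.6, 184.2, 53.8]
ee_rot: [-0.673, 0.739, -0.0, 0.001]
contact_force: [-0.0, -0.7, -0.3]
gripper_width: 0.1
grasp_force: 0.0
```

```bash
python3 -c "
from h import *
where();plugs()"
```

```text
t 11.6 board xy 83.8 109.7 z 53.8 toolx angle in board -90.0 w 0.1 F [-0.  -0.7 -0.3] j [ 0.51  0.59 -0.03  0.   -0.95 -0.61]
blob 313 [192. 165.] board 75.0 79.0
blob 266 [165. 205.] board 14.0 112.0
blob 99 [359. 187.] board 53.0 -162.0
blob 115 [304. 242.] board -30.0 -86.0
blob 340 [182. 263.] board -67.0 81.0
blob 345 [240. 269.] board -71.0 0.0
```

Request:
drive_tool([
  [[0,0.3,0.3],[0,0,0]],
  [[0.4,0,0],[0,0,0]],
  [[0.6,0,0],[0,0,0]],
  [[0.6,0,0],[0,0,0]],
  [[0.6,0,0],[0,0,0]],
  [[0.6,0,0],[0,0,0]],
  [[0.6,0,0],[0,0,0]],
  [[0.6,0,0],[0,0,0]],
  [[0.6,0,0],[0,0,0]],
  [[0,0,0],[0,0,0]],
  [[0,0,0],[0,0,0]],
])

```text
clock: 12.75
position: [643.9, 138.3, 50.0]
ee_rot: [-0.673, 0.74, -0.0, 0.0]
contact_force: [-0.0, -0.3, 0.2]
gripper_width: -0.2
grasp_force: 0.0
```

```bash
python3 -c "
from h import *
where();plugs()"
```

```text
t 12.75 board xy 80.5 63.3 z 50.0 toolx angle in board -90.0 w -0.2 F [-0.  -0.3  0.2] j [ 0.46  0.57 -0.09  0.   -0.91 -0.55]
blob 304 [219. 166.] board 75.0 39.0
blob 268 [165. 205.] board 14.0 112.0
blob 99 [359. 187.] board 53.0 -162.0
blob 115 [304. 242.] board -30.0 -86.0
blob 339 [182. 263.] board -67.0 81.0
blob 345 [240. 269.] board -71.0 0.0
```

Request:
drive_tool([
  [[0.5,0,0],[0,0,0]],
  [[0.8,0,0],[0,0,0]],
  [[0.8,0,0],[0,0,0]],
  [[0.8,0,0],[0,0,0]],
  [[0.8,0,0],[0,0,0]],
  [[0.8,0,0],[0,0,0]],
  [[0.8,0,0],[0,0,0]],
  [[0,0,0],[0,0,0]],
  [[-0.8,0,0],[0,0,0]],
  [[0,0,0],[0,0,0]],
])

```text
clock: 13.8
position: [640.0, 94.8, 50.0]
ee_rot: [-0.674, 0.739, -0.0, 0.0]
contact_force: [-0.5, 0.0, -0.2]
gripper_width: -0.3
grasp_force: 0.0
```

Request:
drive_tool([
  [[0,0.3,0],[0,0,0]],
  [[0,0.2,0],[0,0,0]],
  [[0,0,0],[0,0,0]],
  [[0,0,0],[0,0,0]],
], claw=1.5)

```text
clock: 14.2
position: [634.6, 94.2, 50.0]
ee_rot: [-0.673, 0.739, -0.0, 0.0]
contact_force: [0.5, -0.2, 0.8]
gripper_width: 15.1
grasp_force: 0.0
```

```bash
python3 -c "
from h import *
where();plugs()"
```

```text
t 14.2 board xy 75.3 18.5 z 50.0 toolx angle in board -90.0 w 15.1 F [ 0.5 -0.2  0.8] j [ 0.4   0.54 -0.13  0.   -0.89 -0.49]
blob 324 [255. 168.] board 75.0 -13.0
blob 278 [165. 204.] board 16.0 113.0
blob 99 [359. 187.] board 53.0 -162.0
blob 118 [304. 242.] board -30.0 -86.0
blob 340 [182. 263.] board -67.0 81.0
blob 346 [240. 269.] board -71.0 0.0
```

Plug 1 is centred at (75,-13), so I can sweep it over the edge.

Request:
drive_tool([
  [[0.6,0,0],[0,0,0]],
  [[0.8,0,0],[0,0,0]],
  [[1,0,0],[0,0,0]],
  [[1,0,0],[0,0,0]],
  [[1,0,0],[0,0,0]],
  [[1,0,0],[0,0,0]],
  [[1,0,0],[0,0,0]],
  [[1,0,0],[0,0,0]],
  [[1,0,0],[0,0,0]],
  [[1,0,0],[0,0,0]],
])

```text
clock: 15.25
position: [625.7, -0.3, 49.9]
ee_rot: [-0.673, 0.74, -0.0, 0.0]
contact_force: [0.6, 0.5, -0.7]
gripper_width: 15.1
grasp_force: 0.0
```

Request:
drive_tool([
  [[1,0,0],[0,0,0]],
  [[1,0,0],[0,0,0]],
  [[1,0,0],[0,0,0]],
  [[1,0,0],[0,0,0]],
  [[1,0,0],[0,0,0]],
  [[1,0,0],[0,0,0]],
  [[1,0,0],[0,0,0]],
  [[1,0,0],[0,0,0]],
  [[0.8,0,0],[0,0,0]],
  [[0,0,0],[0,0,0]],
  [[0,0,0],[0,0,0]],
])

```text
clock: 16.35
position: [617.6, -87.2, 49.9]
ee_rot: [-0.673, 0.74, 0.0, 0.0]
contact_force: [-0.3, 0.2, -0.4]
gripper_width: 15.2
grasp_force: 0.0
```

Request:
drive_tool([
  [[0,0,-3],[0,0,0]],
  [[0,0,-3],[0,0,0]],
  [[0,0,-3],[0,0,0]],
  [[0,0,0],[0,0,0]],
])

```text
clock: 16.75
position: [620.9, -86.7, 145.3]
ee_rot: [-0.674, 0.739, -0.004, 0.004]
contact_force: [0.6, 0.6, -0.3]
gripper_width: 15.4
grasp_force: 0.0
```

```bash
python3 -c "
from h import *
plugs(); go(-73,34,140)"
```

```text
blob 223 [337. 140.] board 122.0 -131.0
blob 97 [359. 188.] board 51.0 -162.0
t 16.8 board xy 76.9 -162.8 z 142.6 toolx angle in board -89.9 w 14.9 F [ 0.  -0.5 -0.8] j [ 0.12  0.43 -0.08  0.   -1.06 -0.21]
tool cm [-19.7   14.97   0.19]
```

Request:
drive_tool([
  [[-2,1.5,0],[0,0,0]],
  [[-2,1.5,0],[0,0,0]],
  [[-2,1.5,0],[0,0,0]],
  [[-2,1.5,0],[0,0,0]],
  [[-2,1.5,0],[0,0,0]],
  [[-2,1.5,0],[0,0,0]],
  [[-2,1.5,0],[0,0,0]],
  [[-2,1.5,0],[0,0,0]],
  [[-2,1.5,0],[0,0,0]],
  [[-1.7,1.5,0],[0,0,0]],
  [[0,0,0],[0,0,0]],
  [[0,0,0],[0,0,0]],
])

```text
clock: 18.0
position: [486.2, 123.3, 139.2]
ee_rot: [-0.674, 0.739, 0.0, -0.001]
contact_force: [-0.1, 1.0, 0.3]
gripper_width: 14.9
grasp_force: 0.0
```

```bash
python3 - <<'E'
from h import *
d=plugs(); go(-73,32,50)
w=get_image('wrist')
a=cv2.convertScaleAbs(d['img'][120:330,110:460][...,::-1],alpha=1.5); b=cv2.convertScaleAbs(w['img'][...,::-1],alpha=1.5,beta=10)
cv2.imwrite('pics/z5.png',np.vstack([cv2.resize(a,(480,288)),cv2.resize(b,(480,310))]))
E
```

```text
blob 226 [386. 169.] board 81.0 -202.0
blob 34 [151. 171.] board 64.0 137.0
blob 92 [359. 188.] board 51.0 -162.0
blob 111 [304. 242.] board -31.0 -87.0
blob 346 [240. 269.] board -71.0 0.0
t 18.05 board xy -74.8 33.2 z 139.3 toolx angle in board -90.0 w 14.7 F [ 0.  -0.  -0.2] j [ 0.57  0.23 -0.38 -0.   -0.96 -0.67]
tool cm [ 0.11 -0.19  8.93]
```

View pics/z5.png

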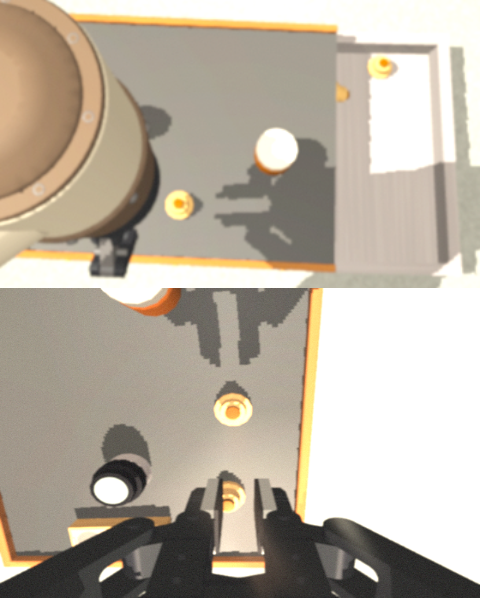

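Plug 1 stands in the pan at zoomed pixel (380,65) and plug 2 is in it too at (343,93). In the wrist view the fingers line up with plug 4.

Request:
drive_tool([
  [[0,0,2],[0,0,0]],
  [[0,0,2],[0,0,0]],
  [[0,0,2],[0,0,0]],
  [[0,0,1.4],[0,0,0]],
  [[0,0,0.7],[0,0,0]],
  [[0,0,0.5],[0,0,0]],
  [[0,0,0.3],[0,0,0]],
  [[0,0,0],[0,0,0]],
  [[0,0,0],[0,0,0]],
])

```text
clock: 19.0
position: [487.2, 123.3, 51.4]
ee_rot: [-0.673, 0.74, -0.0, 0.001]
contact_force: [-0.7, 0.0, -0.3]
gripper_width: 15.0
grasp_force: 0.0
```

```bash
python3 -c "
from h import *
plugs(); where()"
```

```text
blob 228 [386. 169.] board 81.0 -202.0
blob 91 [359. 188.] board 51.0 -162.0
blob 104 [305. 243.] board -31.0 -88.0
blob 331 [241. 269.] board -71.0 -1.0
blob 203 [177. 307.] board -125.0 82.0
t 19.05 board xy -74.3 33.6 z 51.5 toolx angle in board -90.0 w 14.7 F [ 0.5  0.2 -0.5] j [ 0.57  0.35 -0.48  0.   -0.74 -0.67]
```

Now the sweep of plug 4, steering away from the jar.

Request:
drive_tool([
  [[0.5,-0.2,0.1],[0,0,0]],
  [[0.6,0,0],[0,0,0]],
  [[0.8,0.1,0],[0,0,0]],
  [[1,0.2,0],[0,0,0]],
  [[1,0.2,0],[0,0,0]],
  [[1,0.2,0],[0,0,0]],
  [[1,0.2,0],[0,0,0]],
  [[1,0.2,0],[0,0,0]],
  [[1,0.2,0],[0,0,0]],
  [[1,0.2,0],[0,0,0]],
])

```text
clock: 20.05
position: [465.1, 34.9, 49.9]
ee_rot: [-0.673, 0.74, 0.0, -0.0]
contact_force: [0.4, -0.1, 0.0]
gripper_width: 15.1
grasp_force: 0.1
```

```bash
python3 -c "
from h import *
plugs(); where()"
```

```text
blob 232 [386. 169.] board 81.0 -202.0
blob 296 [164. 203.] board 17.0 113.0
blob 93 [359. 188.] board 51.0 -162.0
blob 131 [289. 299.] board -109.0 -68.0
t 20.1 board xy -88.7 -57.6 z 49.8 toolx angle in board -90.1 w 15.1 F [ 0.1 -1.5 -0.8] j [ 0.42  0.3  -0.57 -0.   -0.7  -0.52]
```

```bash
python3 - <<'E'
from h import *
d=get_image('side'); hsv=cv2.cvtColor(d['img'],cv2.COLOR_RGB2HSV)
m=((hsv[...,0]<25)&(hsv[...,1]>90)&(hsv[...,2]>90)).astype(np.uint8)
n,l,st,c=cv2.connectedComponentsWithStats(m)
for i in range(1,n):
    if 15<st[i][4]<1500 and 200<c[i][0]<420 and c[i][1]>150:
        p=ray(d,*c[i],80)[:2]-C; print(st[i],(p@EX).round(),(p@EY).round())
E
```

```text
[298 188  19  21 302] -14.0 -92.0
[334 207   8  17  80] -85.0 -68.0
[346 239  17  26  66] -142.0 18.0
[184 249  58  31 603] 12.0 135.0
[272 254  21  22 337] -68.0 86.0
[312 303   4   7  17] -139.0 131.0
```

Plug 4 is in front of the fingers and the jar hasn't moved, so I'll carry on.

Request:
drive_tool([
  [[1,0,0],[0,0,0]],
  [[1,0,0],[0,0,0]],
  [[1,0,0],[0,0,0]],
  [[1,0,0],[0,0,0]],
  [[1,0,0],[0,0,0]],
  [[1,0,0],[0,0,0]],
  [[1,0,0],[0,0,0]],
  [[1,0,0],[0,0,0]],
  [[1,0,0],[0,0,0]],
  [[1,0,0],[0,0,0]],
  [[0.5,0,0],[0,0,0]],
  [[0,0,0],[0,0,0]],
])

```text
clock: 21.35
position: [455.4, -69.5, 49.9]
ee_rot: [-0.673, 0.74, 0.0, -0.0]
contact_force: [0.2, -0.6, 0.3]
gripper_width: 14.9
grasp_force: 0.0
```

Request:
drive_tool([
  [[0,0,-3],[0,0,0]],
  [[0,0,-3],[0,0,0]],
  [[0,0,-3],[0,0,0]],
  [[0,0,0],[0,0,0]],
])

```text
clock: 21.75
position: [458.8, -68.3, 144.1]
ee_rot: [-0.674, 0.739, -0.003, 0.004]
contact_force: [0.2, -1.0, 0.2]
gripper_width: 14.8
grasp_force: 0.0
```

```bash
python3 -c "
from h import *
plugs(); go(-72,114,140)"
```

```text
blob 237 [386. 169.] board 81.0 -202.0
blob 341 [163. 201.] board 21.0 115.0
blob 97 [359. 188.] board 51.0 -162.0
blob 43 [275. 293.] board -102.0 -48.0
t 21.8 board xy -86.2 -160.0 z 141.9 toolx angle in board -90.0 w 15.0 F [ 0.1 -0.1 -0.6] j [ 0.2   0.16 -0.47  0.   -0.94 -0.3 ]
tool cm [-27.4   -1.44   0.23]
```

Request:
drive_tool([
  [[-2.7,-0.1,0],[0,0,0]],
  [[-2.7,-0.2,0],[0,0,0]],
  [[-2.7,-0.1,0],[0,0,0]],
  [[-2.7,-0.2,0],[0,0,0]],
  [[-2.7,-0.1,0],[0,0,0]],
  [[-2.7,-0.2,0],[0,0,0]],
  [[-2.7,-0.1,0],[0,0,0]],
  [[-2.7,-0.2,0],[0,0,0]],
  [[-2.7,-0.1,0],[0,0,0]],
  [[-2.7,-0.1,0],[0,0,0]],
  [[-0.3,0,0],[0,0,0]],
  [[0,0,0],[0,0,0]],
])

```text
clock: 23.0
position: [494.3, 201.9, 138.5]
ee_rot: [-0.674, 0.739, 0.0, -0.001]
contact_force: [-0.7, 0.3, 0.0]
gripper_width: 15.0
grasp_force: 0.0
```

```bash
python3 -c "
from h import *
plugs(); go(-69,113,50)"
```

```text
blob 225 [386. 169.] board 81.0 -202.0
blob 283 [164. 204.] board 16.0 113.0
blob 92 [359. 188.] board 51.0 -162.0
blob 112 [304. 242.] board -31.0 -87.0
blob 341 [182. 263.] board -67.0 81.0
blob 111 [358. 289.] board -91.0 -162.0
t 23.05 board xy -74.5 111.8 z 138.8 toolx angle in board -90.0 w 14.8 F [-0.  -0.4  0. ] j [ 0.69  0.29 -0.3  -0.   -0.98 -0.78]
tool cm [-0.13 -0.57  8.88]
```

Request:
drive_tool([
  [[-0.1,-0.5,2],[0,0,0]],
  [[0,0,2],[0,0,0]],
  [[0,0,2],[0,0,0]],
  [[0,0,1.4],[0,0,0]],
  [[0,0,0.7],[0,0,0]],
  [[0,0,0.5],[0,0,0]],
  [[0,0,0.2],[0,0,0]],
  [[0,0,0],[0,0,0]],
  [[0,0,0],[0,0,0]],
])

```text
clock: 23.95
position: [500.6, 202.5, 52.6]
ee_rot: [-0.673, 0.74, -0.0, 0.001]
contact_force: [-0.1, -0.1, 0.4]
gripper_width: 15.1
grasp_force: 0.0
```

```bash
python3 -c "
from h import *
where();plugs()"
```

```text
t 23.95 board xy -68.3 113.6 z 52.6 toolx angle in board -90.0 w 15.1 F [-0.1 -0.1  0.4] j [ 0.68  0.4  -0.39  0.   -0.78 -0.78]
blob 225 [386. 169.] board 81.0 -202.0
blob 239 [167. 200.] board 22.0 110.0
blob 91 [359. 188.] board 51.0 -162.0
blob 114 [304. 242.] board -30.0 -86.0
blob 349 [182. 264.] board -67.0 81.0
blob 105 [358. 288.] board -91.0 -162.0
```

Request:
drive_tool([
  [[0.5,0,0.3],[0,0,0]],
  [[0.6,0,0],[0,0,0]],
  [[0.8,0,0],[0,0,0]],
  [[1,0.1,0],[0,0,0]],
  [[1,0.1,0],[0,0,0]],
  [[1,0.1,0],[0,0,0]],
  [[1,0.1,0],[0,0,0]],
  [[1,0.1,0],[0,0,0]],
  [[1,0.1,0],[0,0,0]],
  [[1,0.1,0],[0,0,0]],
  [[1,0.1,0],[0,0,0]],
])

```text
clock: 25.1
position: [482.8, 103.6, 48.9]
ee_rot: [-0.673, 0.74, -0.0, 0.0]
contact_force: [-0.4, 0.8, 0.5]
gripper_width: 15.3
grasp_force: 0.1
```

Request:
drive_tool([
  [[1,0.2,0],[0,0,0]],
  [[1,0.2,0],[0,0,0]],
  [[1,0.2,0],[0,0,0]],
  [[1,0.2,0],[0,0,0]],
  [[1,0.1,0],[0,0,0]],
  [[1,0,0],[0,0,0]],
  [[1,0,0],[0,0,0]],
])

```text
clock: 25.8
position: [467.4, 34.8, 49.0]
ee_rot: [-0.673, 0.74, -0.0, 0.0]
contact_force: [1.1, 0.3, 0.3]
gripper_width: 15.0
grasp_force: 0.0
```

```bash
python3 - <<'E'
from h import *
where();plugs()
d=get_image('side'); hsv=cv2.cvtColor(d['img'],cv2.COLOR_RGB2HSV)
m=((hsv[...,0]<25)&(hsv[...,1]>90)&(hsv[...,2]>90)).astype(np.uint8)
n,l,st,c=cv2.connectedComponentsWithStats(m)
for i in range(1,n):
    if 15<st[i][4]<1500 and 200<c[i][0]<420 and c[i][1]>150:
        p=ray(d,*c[i],80)[:2]-C; print(st[i],(p@EX).round(),(p@EY).round())
E
```

```text
t 25.8 board xy -85.6 -56.4 z 49.0 toolx angle in board -90.0 w 15.0 F [1.1 0.3 0.3] j [ 0.42  0.3  -0.57  0.   -0.7  -0.52]
blob 232 [386. 169.] board 81.0 -202.0
blob 298 [164. 203.] board 17.0 113.0
blob 94 [359. 188.] board 51.0 -162.0
blob 117 [358. 288.] board -91.0 -162.0
blob 151 [286. 294.] board -102.0 -64.0
[298 188  19  21 300] -14.0 -92.0
[333 206   7  18  74] -82.0 -68.0
[346 239  17  26  67] -142.0 17.0
[183 249  59  31 601] 12.0 135.0
[312 303   3   7  16] -139.0 131.0
```

Request:
drive_tool([
  [[1,0,0],[0,0,0]],
  [[1,0,0],[0,0,0]],
  [[1,0,0],[0,0,0]],
  [[1,0,0],[0,0,0]],
  [[1,0,0],[0,0,0]],
  [[1,0,0],[0,0,0]],
  [[1,0,0],[0,0,0]],
  [[1,0,0],[0,0,0]],
  [[1,0,0],[0,0,0]],
  [[1,0,0],[0,0,0]],
  [[0.6,0,0],[0,0,0]],
  [[0,0,0],[0,0,0]],
])

```text
clock: 27.1
position: [457.2, -70.7, 48.8]
ee_rot: [-0.673, 0.74, 0.0, -0.0]
contact_force: [0.2, 0.4, -0.4]
gripper_width: 15.0
grasp_force: 0.0
```

Request:
drive_tool([
  [[0,0,-3],[0,0,0]],
  [[0,0,-3],[0,0,0]],
  [[0,0,-3],[0,0,0]],
  [[-3,0,-3],[0,0,0]],
  [[-3,0,0],[0,0,0]],
  [[-3,0,0],[0,0,0]],
  [[-3,0,0],[0,0,0]],
  [[-3,0,0],[0,0,0]],
  [[-3,0,0],[0,0,0]],
  [[-3,0,0],[0,0,0]],
  [[0,0,0],[0,0,0]],
  [[0,0,0],[0,0,0]],
])

```text
clock: 28.3
position: [476.8, 139.7, 168.6]
ee_rot: [-0.674, 0.739, 0.0, -0.0]
contact_force: [-1.0, 0.1, -0.2]
gripper_width: 15.1
grasp_force: 0.0
```

```bash
python3 - <<'E'
from h import *
where(); d=plugs(); hsv=cv2.cvtColor(d['img'],cv2.COLOR_RGB2HSV)
# pan-region blobs at all sizes, and lip/pan corner shift check vs first image
m=((hsv[...,0]<25)&(hsv[...,1]>100)&(hsv[...,2]>60)).astype(np.uint8); m[:,:345]=0; m[:140]=0;m[330:]=0;m[:,450:]=0
n,l,st,c=cv2.connectedComponentsWithStats(m); print([(list(map(int,s)),q.round(1)) for s,q in zip(st[1:],c[1:]) if s[4]>10])
o=cv2.cvtColor(cv2.imread('pics/top0.png'),cv2.COLOR_BGR2GRAY).astype(np.float32); g=cv2.cvtColor(d['img'],cv2.COLOR_RGB2GRAY).astype(np.float32)
for n,(x,y,w,h) in dict(jar=(290,208,45,45),loupe=(182,188,40,40),cage=(138,165,40,70),pan=(400,140,55,180)).items():
    r=cv2.matchTemplate(g[max(0,y-15):y+h+15,x-15:x+w+15].astype(np.uint8),o[y:y+h,x:x+w].astype(np.uint8),cv2.TM_CCOEFF_NORMED); _,v,_,loc=cv2.minMaxLoc(r); print(n,round(v,2),loc[0]-15,loc[1]-15)
E
```

```text
t 28.3 board xy -86.1 48.9 z 168.6 toolx angle in board -89.9 w 15.1 F [-1.   0.1 -0.2] j [ 0.61  0.19 -0.35 -0.   -1.03 -0.7 ]
blob 226 [386. 169.] board 81.0 -202.0
blob 85 [167. 180.] board 51.0 112.0
blob 92 [359. 188.] board 51.0 -162.0
blob 105 [305. 242.] board -31.0 -87.0
blob 96 [358. 289.] board -91.0 -161.0
blob 202 [379. 292.] board -94.0 -190.0
blob 64 [145. 306.] board -126.0 126.0
[([345, 140, 11, 4, 43], array([349.9, 141.5])), ([378, 161, 18, 16, 226], array([386.5, 168.6])), ([355, 181, 10, 13, 92], array([358.7, 187.8])), ([354, 283, 10, 12, 96], array([357.7, 288.9])), ([370, 282, 18, 17, 202], array([378.6, 291.6])), ([345, 312, 10, 6, 56], array([349.2, 314.6]))]
jar 0.94 0 0
loupe 0.86 0 0
cage 0.46 2 -15
pan 0.58 0 0
```

```bash
python3 -c "
from h import *
print(arm.job_done())"
```

```text
the job is handed in; nothing more can be done
None
```

I handed the job in at 28.3 s with all four plugs visible in the pan, and no verdict came back. The jar, loupe and pan hadn't moved; the arm hid the cage in the last picture, though nothing touched it. I viewed 11 pictures, one over the limit of 10.

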